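Lock the movement carrier into the working position of the slide fixture

TASK

On the aluminium slide fixture, press the long red release bar down with closed fingertips, just behind the brass carrier, so that its two spring pins sink, and keep it down while you push the carrier, with the black movement holder riding in it, past the pins and right up to the grey end stop. Then let go of the bar so that the pins spring up behind the carrier and lock it in, and move away. Only press and push: grip and lift nothing, and leave the other things on the bench where they are.

Things in the scene. Friction and masses are not known exactly. Their poses are not given: they have to be found in the camera images.
- fixture: aluminium slide fixture, fixed; origin on the bench under the channel's centre line, z up. The carrier slides towards the fixture's own +y, along x = 0. Channel floor 12 mm above the bench; rails with inner faces at x = -43.5 and +43.5 mm, tops 24 mm high, y = -190 to +135 mm. Grey end stop across the channel: face at y = +110 mm, top 58 mm high
- release_bar (a joint): how far the red release bar is pressed, m: 0 = up, 0.012 = down on its stop. The bar and both pins are one rigid part that moves straight down wherever the bar is pressed, and springs back when freed: about 1.8 N starts it, 3.6 N holds it fully down
- bar_top (a point): point on the top face of the red release bar, moving with it: at x = 0, y = -130 mm of the fixture, 30 mm above the bench when up, 18 mm when down. The bar is flat, 38 mm wide (x = -19 to +19 mm), and runs from y = -175 to +87 mm of the fixture, passing under the carrier
- pins_mid (a point): point midway between the tops of the two steel stop pins (8 mm across, at x = -34 and +34 mm, y = +10 mm of the fixture); it moves with the bar. Up, they stand 8 mm above the channel floor and block the carrier's side feet; sunk below the floor once the bar is pressed 8 mm or more. A fingertip up to 55 mm wide fits between the pins
- carrier: loose brass carrier, 84 (x) by 90 (y) by 46 mm, 0.7 kg, on two side feet that straddle the bar; origin at the centre of its underside (12 mm above the bench), axes along the fixture's. Rear face (where to push) at its y = -45 mm, front at +45. Home, touching the end stop, its origin is at y = +65 mm of the fixture, its rear 6 mm past the pins
- carrier_mid (a point): centre of the carrier, half-way up (23 mm above its underside)
- carrier_rear (a point): centre of the carrier's flat, upright rear face, which spans 34 to 58 mm above the bench (46 mm here), 84 mm wide; below it the carrier's deck clears the raised bar by 3 mm
- movement_holder_mid (a point): loose black round movement holder with a brass movement, 50 mm across, 17 mm high, resting in the carrier's pocket (60 mm long, 56 mm wide; floor 40 mm above the bench), its top 57 mm above the bench; this point is near its centre, 8 mm above its underside
- spare_holder_mid (a point): a second, identical black movement holder standing on the bench beside the fixture: leave it; point 8 mm above its underside
- screwdriver_grip (a point): small blue-handled screwdriver, 130 mm long, lying on the bench beyond the fixture: leave it; point in its handle
- parts_jar_mid (a point): amber glass parts jar with metal cap, 56 mm across, 65 mm high: leave it; point half-way up
- blue_tray_mid (a point): blue plastic divided tray, 130 by 180 by 25 mm: leave it; point at its centre
- dust_blower_mid (a point): black rubber dust blower, 54 mm across, 95 mm high: leave it; point half-way up
- tweezers_mid (a point): steel tweezers, 115 mm long, 6 mm high, lying on the bench: leave them; point at their middle

How it is judged (in metres and radians):
On the way, in this order (a step that is already met when the one before it is completed fails the run):
1. the fingers hold the release bar down while the carrier is still before the pins (value of joint release_bar above 0.0075 m and contact force between the fingers and release_bar above 0.3 N and y of carrier_mid in the frame of fixture below -0.03 m), for 0.1 s.
2. with the fingers still holding the bar down, the carrier is part-way over the sunk pins (value of joint release_bar above 0.0075 m and contact force between the fingers and release_bar above 0.3 N and y of carrier_mid in the frame of fixture between -0.015 and 0.055 m), for 0.1 s.
At the end, for the whole second after the job is handed in: the carrier stands flat in the channel within 5 mm of the end stop, the movement holder lies in its pocket, the release bar is fully up again (within 2 mm) with its pins behind the carrier, and everything is at rest (y of carrier_mid in the frame of fixture above 0.06 m and z of carrier_mid in the frame of fixture between 0.032 and 0.038 m and horizontal distance between movement_holder_mid and carrier_mid below 0.012 m and z of movement_holder_mid in the frame of fixture below 0.052 m and value of joint release_bar below 0.002 m and linear speed of carrier below 0.01 m/s); the robot touches nothing.
It fails at once if the carrier is lifted or tipped (z of carrier_mid in the frame of fixture above 0.043 m or angle between carrier's own z axis and vertical above 0.15 rad).
It fails at once if the movement holder is lifted out of the carrier (z of movement_holder_mid in the frame of carrier_mid above 0.025 m).
It fails at once if another thing on the bench is lifted, carried or pushed away (more than 20 mm) (distance of any of spare_holder_mid, screwdriver_grip, parts_jar_mid, blue_tray_mid, dust_blower_mid, tweezers_mid from where it was at the start of the episode above 0.02 m).
It also fails if it takes over 40 s, if anything falls off the work surface, if the arm or the gripper's body presses on something with over 40 N, if the wrist force passes 120 N, or if a joint passes its speed limit or range.

ROBOT

A 6-joint arm with a two-finger parallel gripper is mounted at the origin on the work surface. World frame = base frame: x ahead of the robot, y to its left, z up, the work surface at z = 0. Lengths are in mm, angles in rad, forces in N, time in s.
With the tool pointing down it reaches from about 350 to 850 mm from the base axis. Payload 8.1 kg.
Tool frame: the origin (TCP) lies on the centre line of the jaws, within the pads' length; the fingertips stand 25 mm ahead of it and the grasp point (between the pads) lies 6 mm ahead of it (r.finger_overhang is the z of the fingertips in the tool frame, in mm); z points along the fingers, y is the line along which they close (so a half turn about z gives the same grasp; the last joint's range is limited). The gripper opens to 85 mm and grips with 20 to 120 N. Pads are 22 mm wide; open, the fingers measure 114 mm over their backs; the gripper's body (76 mm by 85 mm) begins 54 mm behind the grasp point. The pads swing forward as they close: fully open they stand 13 mm farther back than shut.
Start: joints at [1.119, 0.13, 1.488, -0, 1.523, -0.085], TCP at [215.157, 560.101, 256.292] pointing down, gripper open.
Joint ranges: [-2.96, 2.96], [-0.89, 2.26], [0.02, 2.5], [-1.34, 4.48], [0, 2.73], [-2.66, 2.66]. Speed limits (rad/s): [2.39, 2.39, 2.79, 3.14, 3.14, 3.14].

INTERFACE

Orientations are given as a rotation vector (axis times angle).
In Python, from station import r, eyes, telemetry gives the robot as it stands. Calls block until the motion is done:
- r.move_pose(position, orientation): joint-space move of the TCP to a pose.
- r.servo_line(position, rot=None, vel=150): straight line of the TCP; rot=None keeps the orientation; vel is the mean speed in mm/s.
- r.move_joints(angles): joint-space move.
- r.command_gripper(opening): opening from 0.0 (shut) to 1.0 (fully open); the grip force is fixed at half the most; returns when the fingers have stopped.
- r.wait(seconds).
- r.inverse_kinematics(position, orientation): joint angles nearest the present ones, or None.
- eyes.capture(name): name is "side" or "top" or "wrist"; returns (picture, depth): 480x640x3 uint8, red, green, blue; 480x640 float32, mm along the optical axis (not along the pixel's ray), 0 where there is no reading.
- eyes.camera_params(name): a dict with "camera_matrix" (3x3 intrinsics, pixels), "origin" and "rotation" of the camera in the world. Camera axes: x right, y up, looking along -z (the intrinsics and any distortion apply to the point x, -y, -z); pixel columns grow to the right and rows downward; lengths in mm; the calibration is good to about 2 mm. A picture is of the moment at which its call begins: read the wrist's pose just before it. camera_params takes no time and is no camera call; for the wrist camera it gives the pose at the moment of the call.
A pose or a line that the arm cannot do raises r.MotionError and nothing moves.
- r.job_done(): hands the job in; it is judged then, once.
Readings, each from a call of its own:
- telemetry.get_time(): time.
- telemetry.get_joint_positions(): joint angles.
- telemetry.get_qvel(): joint speeds.
- telemetry.get_tau(): joint torques, N m.
- telemetry.get_position(): TCP position.
- telemetry.get_eef_rot(): TCP orientation.
- telemetry.get_ft_force(): force on the tool from outside, world axes, zero at the start.
- telemetry.get_moment(): the same for the moment, N m.
- telemetry.get_width(): opening from 0.0 (shut) to 1.0 (fully open).
- telemetry.get_gripper_force(): force on a finger pad.
Only numpy, scipy, OpenCV 4.12 (cv2) and the standard library are available. Lean on these libraries where they do the work, as an engineer would, in place of code of your own. Each camera call takes 0.05 s, during which the arm holds its last target. There are 200 camera calls.

## Working session

There is one attempt and no reset: what is moved stays moved. The work goes in short steps, each a Python script; the robot and the scene stay as the last script left them, time stands still between calls to the robot, and variables do not carry over. Pictures are saved under pics/ and viewed, at most 10 in all, crops included, and the job is handed in when it is done.

```bash
mkdir -p pics; ls; python3 - <<'E'
from station import r, eyes, telemetry
import cv2,numpy as np
for n in("top","side"):
    p,d=eyes.capture(n); cv2.imwrite(f"pics/{n}0.png",p[:,:,::-1]); np.save(f"{n}d.npy",d)
    print(n,eyes.camera_params(n))
print(telemetry.get_eef_rot(),r.finger_overhang,telemetry.get_time())
E
```

```text
pics
top {'camera_matrix': array([[587.07320705,   0.        , 319.65298155],
       [  0.        , 587.07320705, 237.28435266],
       [  0.        ,   0.        ,   1.        ]]), 'origin': array([ 406.99055007,   19.49385027, 1412.99814186]), 'rotation': array([ 0.09544711, -0.09807179, -1.53947622])}
side {'camera_matrix': array([[456.72133377,   0.        , 318.57490826],
       [  0.        , 456.72133377, 238.68701324],
       [  0.        ,   0.        ,   1.        ]]), 'origin': array([ 212.57672336, -472.27501121,  713.07091298]), 'rotation': array([ 0.72266038, -0.23856532, -0.57466489])}
[-5.72827979e-01 -3.08846148e+00  2.43669099e-03] 25.0 0.1
```

View pics/top0.png

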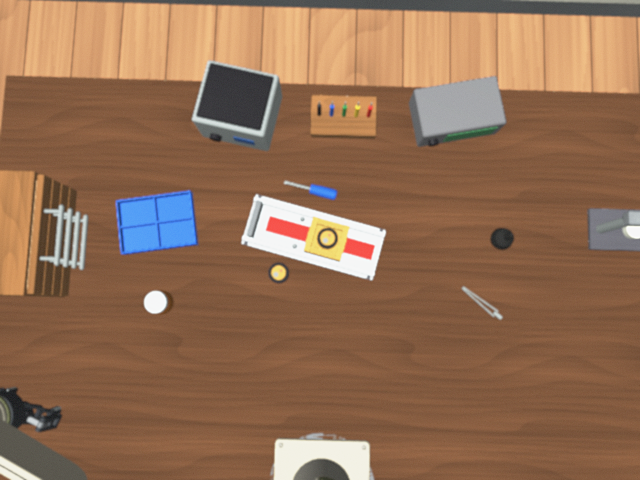

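View pics/side0.png

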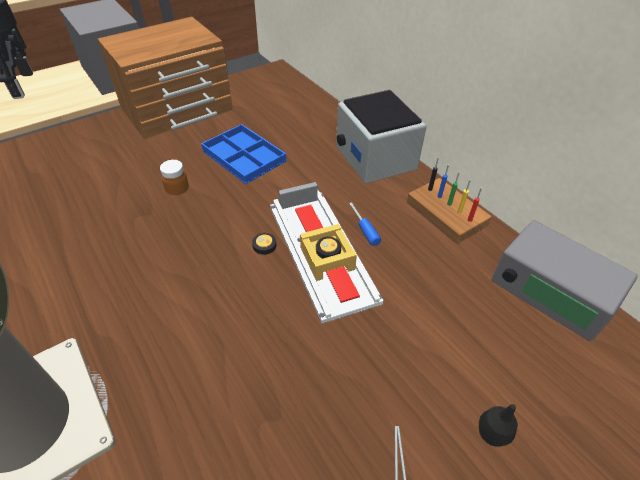

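Top view: the end stop is at left (254,218), the red bar runs from (268,224) to (374,250), and the carrier is at (327,240). The fixture's +y therefore points roughly along world +y. The side view agrees. The screwdriver and spare holder stand clear of the channel.

```bash
cat > h.py <<'E'
import numpy as np,cv2
from scipy.spatial.transform import Rotation as R
def ray(cam,uv,z):
    uv=np.atleast_2d(uv).astype(float);K=np.array(cam["camera_matrix"])
    d=np.c_[(uv[:,0]-K[0,2])/K[0,0],-(uv[:,1]-K[1,2])/K[1,1],-np.ones(len(uv))]
    d=R.from_rotvec(cam["rotation"]).apply(d);o=np.array(cam["origin"])
    return o+d*((z-o[2])/d[:,2])[:,None]
def mask(p,kind):
    h=cv2.cvtColor(p,cv2.COLOR_RGB2HSV)
    H,S,V=[h[...,i].astype(int) for i in range(3)]
    m={"red":((H<6)|(H>174))&(S>190)&(V>130),"yel":(H>18)&(H<32)&(S>130)&(V>130)}[kind]
    return m.astype(np.uint8)
E
python3 - <<'E'
from station import eyes
from h import *
for n,box in(("top",(235,190,150,95)),("side",(265,180,120,140))):
    p=cv2.imread(f"pics/{n}0.png")[:,:,::-1].copy();c=eyes.camera_params(n)
    x,y,w,h=box
    for k,z in(("red",30),("yel",58)):
        m=np.zeros((480,640),np.uint8);m[y:y+h,x:x+w]=mask(p,k)[y:y+h,x:x+w]
        if k=="yel":
            nn,l,s,ce=cv2.connectedComponentsWithStats(m);m=(l==1+s[1:,4].argmax()).astype(np.uint8)
        pts=np.argwhere(m)[:,::-1];P=ray(c,pts,z)[:,:2].astype(np.float32)
        print(n,k,len(P),cv2.minAreaRect(P))
        if k=="red":
            a=cv2.fitLine(P,cv2.DIST_L2,0,.01,.01).ravel();u=a[:2]*np.sign(a[1]);t=(P-a[2:])@u
            print("dir",u,"ends",a[2:]+u*t.min(),a[2:]+u*t.max(),np.ptp(t))
E
```

```text
top red 0 ((0.0, 0.0), (0.0, 0.0), 0.0)Traceback (most recent call last):
  File "<stdin>", line 13, in <module>
cv2.error: OpenCV(4.12.0) /io/opencv/modules/imgproc/src/linefit.cpp:50: error: (-215:Assertion failed) count > 0 in function 'fitLine2D_wods'
```

```bash
sed -i 's/(S>190)&(V>130)/(S>165)\&(V>130)/; s/H<6/H<8/' h.py
cat > m.py <<'E'
from station import eyes
from h import *
for n,box in(("top",(235,190,150,95)),("side",(265,180,120,140))):
    p=cv2.imread(f"pics/{n}0.png")[:,:,::-1].copy();c=eyes.camera_params(n)
    q=(285,229) if n=="top" else (342,284)
    print(p[q[1],q[0]],cv2.cvtColor(p,cv2.COLOR_RGB2HSV)[q[1],q[0]])
    x,y,w,h=box
    for k,z in(("red",30),("yel",58)):
        m=np.zeros((480,640),np.uint8);m[y:y+h,x:x+w]=mask(p,k)[y:y+h,x:x+w]
        if k=="yel":
            nn,l,s,ce=cv2.connectedComponentsWithStats(m);m=(l==1+s[1:,4].argmax()).astype(np.uint8)
        pts=np.argwhere(m)[:,::-1];P=ray(c,pts,z)[:,:2].astype(np.float32)
        print(n,k,len(P),cv2.minAreaRect(P) if len(P) else 0)
        if k=="red" and len(P):
            a=cv2.fitLine(P,cv2.DIST_L2,0,.01,.01).ravel();u=a[:2]*np.sign(a[1]);t=(P-a[2:])@u
            print("dir",u,"ends",a[2:]+u*t.min(),a[2:]+u*t.max(),np.ptp(t))
E
python3 m.py
```

```text
[247  84  75] [  2 178 247]
top red 834 ((578.7329711914062, 19.04680633544922), (253.345947265625, 30.578838348388672), 75.8783950805664)
dir [0.2426347  0.97011775] ends [ 547.8464  -103.78473] [609.3117  141.96997] 253.32462
top yel 833 ((572.6403198242188, 4.484642028808594), (88.55989074707031, 79.80815124511719), 76.0969009399414)
[245  76  69] [  1 183 245]
side red 1040 ((576.5274047851562, 16.168113708496094), (261.398681640625, 35.8134765625), 75.9820785522461)
dir [0.24288923 0.97005403] ends [ 544.5388   -110.547226] [608.0304 143.0263] 261.40146
side yel 1375 ((565.4996337890625, -11.136520385742188), (121.02798461914062, 89.77429962158203), 74.96086120605469)
```

Both views agree within 3 mm, and the bar length reads 253–261 mm against 262 given. The fixture origin is about (588, 60), its +y is (0.2425, 0.970), and the carrier is at about y = −58. I'll go above the press point and check once with the wrist camera.

```bash
cat >> h.py <<'E'
u=np.array([.2427,.9701]);u/=np.linalg.norm(u);fx=np.array([u[1],-u[0]])
O=np.array([577.3,17.4])+44*u
def W(x,y,ztip): return np.r_[O+fx*x+u*y,ztip+25.]
def F(p): return np.c_[(p[:,:2]-O)@fx,(p[:,:2]-O)@u]
def rots():
    out=[]
    for s in(1,-1):
        y=np.r_[s*fx,0];z=np.array([0,0,-1.]);out.append(R.from_matrix(np.c_[np.cross(y,z),y,z]).as_rotvec())
    return out
E
python3 - <<'E'
from station import r,eyes,telemetry as t
from h import *
r.command_gripper(0.0)
q0=np.array(t.get_joint_positions());best=None
for ro in rots():
    q=r.inverse_kinematics(W(0,-130,110),ro)
    if q is not None:
        d=abs(np.array(q)-q0).max();print(np.round(q,2),d)
        if best is None or d<best[0]:best=(d,ro)
np.save("rot.npy",best[1])
r.move_pose(W(0,-130,110),best[1])
c=eyes.camera_params("wrist");p,d=eyes.capture("wrist");cv2.imwrite("pics/w0.png",p[:,:,::-1]);np.savez("w0.npz",p=p,d=d,K=c["camera_matrix"],o=c["origin"],r=c["rotation"])
print(t.get_time(),t.get_position(),W(0,-130,110),t.get_width(),t.get_ft_force(),c)
E
```

```text
[-0.21  0.11  1.73 -0.    1.29  0.04] 1.328223474596771
3.475 [556.65757363 -65.21777443 135.15636803] [556.42777182 -66.02871263 135.        ] -0.004720577508775645 [-0.20472754  0.53468031 -0.20499627] {'camera_matrix': array([[337.21973349,   0.        , 316.41298436],
       [  0.        , 337.21973349, 242.63743125],
       [  0.        ,   0.        ,   1.        ]]), 'origin': array([575.54408965,   9.58131605, 251.89072125]), 'rotation': array([-0.30207141,  0.03731839, -0.24151624])}
```

View pics/w0.png

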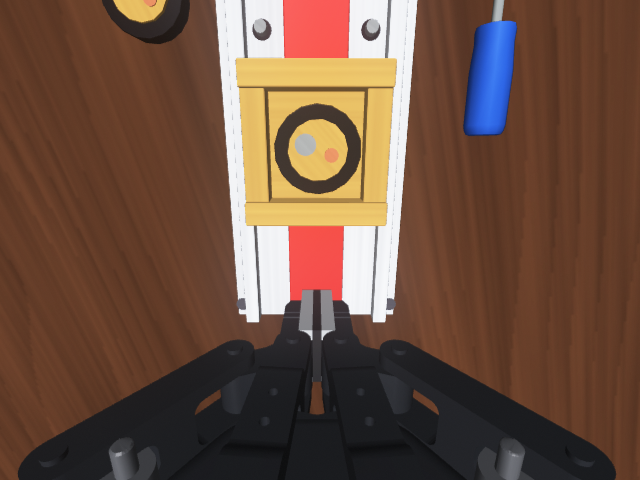

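The wrist view shows the carrier's rear top edge at row 225 (columns 246–387), the bar edges at row 260 (290–343), and the pins at (262,27) and (371,27). The closed tips are centred over the bar.

```bash
python3 - <<'E'
from h import *
a=np.load("w0.npz");c=dict(camera_matrix=a["K"],origin=a["o"],rotation=a["r"])
for n,uv,z in(("rear",[(246,225),(387,225)],58),("front",[(237,58),(396,58)],58),("bar",[(290,260),(343,260),(284,20),(349,20)],30),("pins",[(262,25),(371,25)],20),("rails end",[(247,320),(386,320)],24)):
    print(n,F(ray(c,uv,z)).round(1).tolist())
E
```

```text
rear [[-41.5, -101.9], [42.0, -101.7]]
front [[-40.8, -13.3], [41.0, -13.2]]
bar [[-18.3, -134.3], [18.9, -134.2], [-18.5, 11.7], [18.6, 11.8]]
pins [[-32.6, 12.0], [32.7, 12.1]]
rails end [[-52.6, -185.4], [53.4, -185.2]]
```

All checks fit the given sizes to about 2 mm. Now I'll press the bar.

```bash
python3 - <<'E'
from station import r,telemetry as t
from h import *
ro=np.load("rot.npy")
r.servo_line(W(0,-124,45),ro,vel=80)
for z in(33,26,21,19):
    r.servo_line(W(0,-124,z),ro,vel=30);r.wait(.15)
    p=np.array(t.get_position());print(z,F(p[None]).round(1),p[2]-25,np.round(t.get_ft_force(),1))
print(t.get_time())
E
```

```text
33 [[ 1.00e-01 -1.24e+02]] 33.17875958793858 [-0.1 -0.2  0.2]
26 [[   0.2 -124. ]] 26.254338853197837 [ 0.5 -0.7  2.4]
21 [[  -0. -124.]] 21.04965399482745 [0.8 0.7 3. ]
19 [[  -0. -124.]] 19.007281715814905 [0.5 0.1 2.6]
6.5417
```

Forces match the spring: the bar is down about 11 mm. Now pushing while watching the force.

```bash
python3 - <<'E'
from station import r,telemetry as t
from h import *
ro=np.load("rot.npy")
def go(y,v):
    r.servo_line(W(0,y,19),ro,vel=v)
    f=np.array(t.get_ft_force());p=np.array(t.get_position())
    fu=f[:2]@u;print(y,F(p[None]).round(1)[0],round(p[2]-25,1),"push",round(-fu,1),"lat",round(f[:2]@fx,1),"z",round(f[2],1));return -fu
for y in(-118,-112,-100,-80,-60,-45,-30,-15,-5,0,3):
    if go(y,25)>15: break
else:
    for y in range(4,18):
        if go(y,12)>8: break
print(t.get_time())
E
```

```text
-118 [-1.000e-01 -1.176e+02] 19.0 push -0.6 lat 0.5 z 3.8
-112 [   0.  -112.2] 19.2 push 3.7 lat -1.4 z 5.5
-100 [   0.3 -100.6] 19.2 push 6.3 lat -1.1 z 5.2
-80 [  0.3 -80.8] 19.2 push 6.3 lat -0.4 z 5.0
-60 [  0.2 -60.8] 19.2 push 6.0 lat -0.2 z 5.8
-45 [  0.2 -45.7] 19.2 push 6.9 lat 0.0 z 5.0
-30 [  0.2 -30.8] 19.2 push 6.7 lat -0.5 z 5.2
-15 [  0.3 -15.8] 19.2 push 6.8 lat -0.2 z 5.6
-5 [ 0.3 -5.7] 19.2 push 6.2 lat -0.6 z 5.8
0 [ 0.2 -0.7] 19.2 push 5.6 lat 0.2 z 5.2
3 [0.2 2.3] 19.2 push 7.1 lat -0.2 z 5.8
4 [0.2 3. ] 19.2 push 7.1 lat 0.5 z 6.5
5 [0.2 3.9] 19.2 push 8.6 lat 0.2 z 6.8
13.775
```

Sliding takes about 6.5 N, so I stopped slightly short. I'll continue until the force clearly rises.

```bash
python3 - <<'E'
from station import r,eyes,telemetry as t
from h import *
ro=np.load("rot.npy")
for i in range(6,18):
    r.servo_line(W(0,i,19),ro,vel=10);r.wait(.1)
    f=np.array(t.get_ft_force());p=np.array(t.get_position());print(i,F(p[None]).round(1)[0],round(-f[:2]@u,1),round(f[2],1))
    if -f[:2]@u>15: break
c=eyes.camera_params("side");p,d=eyes.capture("side");cv2.imwrite("pics/s1.png",cv2.resize(p[160:340,230:410,::-1],None,fx=3,fy=3))
print(t.get_time())
E
```

```text
6 [0.3 4.9] 7.3 6.3
7 [0.2 5.8] 8.1 6.2
8 [0.3 6.9] 8.3 5.9
9 [0.3 7.9] 9.1 6.0
10 [0.3 8.9] 9.0 6.0
11 [0.3 9.8] 8.7 6.6
12 [ 0.2 10.5] 10.6 6.8
13 [ 0.2 10.5] 15.7 8.6
16.625
```

View pics/s1.png

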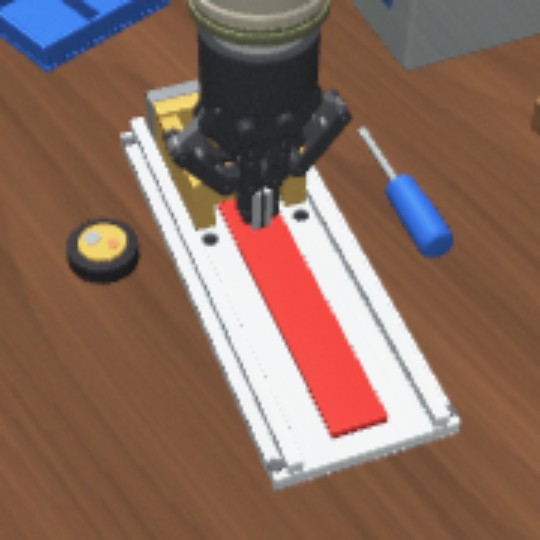

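The tip stalled at y = 10.5 as the force rose, so the carrier is against the stop. The crop shows both sunk pins at (210,238) and (300,215), behind the carrier. I'll back off a few mm, lift and check.

```bash
python3 - <<'E'
from station import r,eyes,telemetry as t
from h import *
ro=np.load("rot.npy")
r.servo_line(W(0,2,19),ro,vel=20)
r.servo_line(W(0,2,34),ro,vel=30)
r.servo_line(W(0,-40,130),ro,vel=80);r.servo_line(W(0,-110,150),ro,vel=120);r.wait(.3)
c=eyes.camera_params("wrist");p,d=eyes.capture("wrist");cv2.imwrite("pics/w2.png",p[:,:,::-1])
np.savez("w2.npz",K=c["camera_matrix"],o=c["origin"],r=c["rotation"])
print(t.get_time(),t.get_ft_force())
E
```

```text
20.5417 [-0.66978348 -0.30731882  0.87436789]
```

View pics/w2.png

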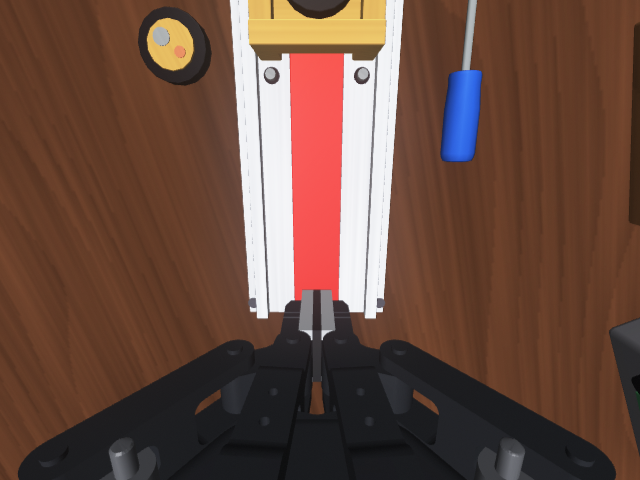

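The pins at (271,74) and (362,74) are up behind the carrier's rear (rows 45–57), and the bar is raised. I'll check the rear's position numerically, then hand in.

```bash
python3 - <<'E'
from station import r
from h import *
a=np.load("w2.npz");c=dict(camera_matrix=a["K"],origin=a["o"],rotation=a["r"])
y=F(ray(c,[(317,45)],58))[0,1];p=F(ray(c,[(271,73),(362,73)],20))[:,1]
print(y,p)
if y-p.mean()>6: print(r.job_done())
E
```

```text
21.447570594404713 [12.10315815 12.16807004]
the job is handed in; nothing more can be done
None
```

The carrier is home against the end stop with both pins up behind it; the arm has moved clear and the job was handed in at about 20.5 s (no verdict was returned).

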